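# Find the dowel hole that is drilled to depth

## Task

Use the depth gauge to test the two dowel holes drilled in the top of the timber: only one is deep enough for the gauge rod, pushed down until it bottoms, to bring its dark mark level with the top of the crossbar; in the other the mark stays well above it. Leave the gauge standing over the hole that is deep enough, crossbar flat on the timber and rod pushed fully to the bottom. Do not knock the gauge over or disturb the mallet, dowel, glue bottle and try square.

Things in the scene. Friction and masses are not known exactly. Their poses are not given: they have to be found in the camera images.
- rail: Squared pale timber lying on the bench, fixed between two steel bench dogs (22 mm posts, 50 mm high): 90 mm wide (its x), 320 mm long (its y), 75 mm high, with a 35 mm tenon at its +y end. Origin: centre of its underside. Two vertical blind holes, 25 mm in diameter, open in its top face on the centre line, 75 mm either side of the middle. One hole is 55 mm deep, the other only 30 to 36 mm; which is which changes and is not told.
- hole_left (a point): Centre of the mouth of the timber's hole on its +y side, level with the timber's top face (75 mm above the bench).
- hole_right (a point): Centre of the mouth of the timber's hole on its -y side, level with the timber's top face (75 mm above the bench).
- gauge: The depth gauge (about 0.26 kg, hidden variation), loose, standing upright on the bench: an aluminium crossbar 120 mm long (its x), 50 mm wide (its y), 22 mm thick, through whose middle runs an upright steel rod 10 mm thick with a black knob on top. Origin: centre of the crossbar's underside, on the rod's axis; z is up along the rod.
- gauge_rod (a joint): How far the rod's tip stands out below the crossbar's underside, in m (negative: drawn back inside it; range -0.015 to 0.080; starts slightly negative). The rod slides stiffly: it takes about 7 N, holds wherever it is left, and the whole gauge can be lifted and carried by the knob without the rod slipping. The mark, a dark band 5 mm high on the rod, has its lower edge level with the crossbar's top when this reads 0.055.
- knob (a point): Centre of the gauge's black knob, a vertical cylinder 32 mm in diameter and 30 mm high on top of the rod, 121 mm above the rod's tip. The rod below it is bare down to the crossbar.
- mallet: Bystander: wooden mallet lying on the bench, head 60 x 120 x 55 mm with a 200 mm handle. Origin: underside of the head.
- dowel: Bystander: a thick wooden dowel standing on end, 38 mm in diameter, 90 mm high. Origin: centre of its underside.
- glue: Bystander: white glue bottle, 60 mm in diameter, 150 mm high. Origin: centre of its underside.
- square: Bystander: try square lying flat, stock 120 mm, blade 180 mm. Origin: underside of the stock's middle.
Things that resemble listed ones, but are neither listed nor needed, are in the scene too. Of the things that look like the gauge, take the one that is farthest to the robot's left at the start.

How it is judged:
By the outcome, as a careful person would: the job done as asked, in the order asked, and still so for the second after the job is handed in, with the robot touching nothing.
It also fails if it takes over 43 s, if anything falls off the work surface, if the arm or the gripper's body presses on something with over 40 N, if the wrist force passes 120 N, or if a joint passes its speed limit or range.

## Robot

A 6-joint arm with a two-finger parallel gripper is mounted at the origin on the work surface. World frame = base frame: x ahead of the robot, y to its left, z up, the work surface at z = 0. Lengths are in mm, angles in rad, forces in N, time in s.
With the tool pointing down it reaches from about 275 to 1000 mm from the base axis. Payload 8.4 kg.
Tool frame: the origin (TCP) lies at the centre of the arm's flange, where the gripper is bolted on; the fingertips stand r.tip_extent ahead of it and the grasp point (between the pads) lies 155 mm ahead of it (r.tip_extent is the distance from the TCP to the fingertips, in mm); z points along the fingers, y is the direction in which the jaws open and shut (so a half turn about z gives the same grasp; the last joint's range is limited). The gripper opens to 85 mm and grips with 20 to 120 N. Pads are 22 mm wide; open, the fingers measure 114 mm over their backs; the gripper's body (76 mm by 85 mm) begins 54 mm behind the grasp point. The pads swing forward as they close: fully open they stand 13 mm farther back than shut.
Start: joints at [-1.104, 0.353, 1.633, -0, 1.155, -0.002], TCP at [282.385, -557.574, 404.681] pointing down, gripper open.
Joint ranges: [-2.63, 2.63], [-0.92, 2.1], [0.06, 2.66], [-1.3, 4.44], [0, 2.69], [-3.02, 3.02]. Speed limits (rad/s): [2.22, 2.22, 2.79, 3.14, 3.14, 3.14].

## Interface

Orientations are given as [roll, pitch, yaw] about the fixed x, y, z axes, in that order (R = Rz(yaw) Ry(pitch) Rx(roll)).
In Python, from rig import sense, grab_frame, job, r gives the robot as it stands. The module is installed in compiled form; this text tells all that it offers.
- The arm moves only by the shell command python3 -m creep 'ROWS' [FORCE]. ROWS is JSON, a list of rows, each a list of 7 numbers: the turn, a rotation vector about the tool's x, y, z in rad, then the shift along the tool's x, y, z in mm, then the closure, from 0 (fully open) to 1 (shut). In form: [[wx, wy, wz, dx, dy, dz, fingers], ...]. A call has 1 to 10 rows; each row shifts and turns the pose as measured when the row begins, along the tool's axes as they then stand; what a row does not reach is not made up. A row lasts 1/12 s, in which the tool goes at most 41.7 mm and 7.16 degrees, less where a joint would pass 70% of its speed; a pose out of reach is approached as far as the arm can. A call with a gripper value outside its range is refused whole. The fingers move at their own pace and stop on an object; FORCE is the grip in N (left out, the last holds). Time passes only in rows, so rows that do not move let the fingers close. It gives the time, the measured TCP pose, the force and the opening at its end, in the units of the state.
- sense(): the state, without advancing time (a new reading comes with each control period).
- grab_frame(name): name is "scene" or "top" or "wrist"; returns a dict with "color" (420x560x3 uint8, red, green, blue), "mtx" (3x3 intrinsics, pixels), "T" (4x4, takes a point from camera to world coordinates). Camera axes: x right, y down, z forward; pixel columns grow to the right and rows downward; lengths in mm; the calibration is good to about 2 mm. A picture is of the moment at which its call begins. There is no depth.
- job.sign_off(): hands the job in, once; it reports no verdict.
The state is a dict: "clock": time; "qpos": joint angles; "qvel": joint speeds; "joint_efforts": joint torques, N m; "eef_pos": TCP position; "tcp_rot": TCP orientation; "contact_force": force on the tool from outside, world axes, zero at the start; "wrist_torque": the same for the moment, N m; "opening": opening from 0.0 (shut) to 1.0 (fully open).
Only numpy, scipy, OpenCV 4.12 (cv2) and the standard library are available. Lean on these libraries where they do the work, as an engineer would, in place of code of your own. Each camera call takes 0.05 s, during which the arm holds its last target.

## Working session

There is one attempt and no reset: what is moved stays moved. The work goes in short steps, Python scripts to look and compute and a shell command to move; the robot and the scene stay as the last step left them, time stands still between calls to the robot, and variables do not carry over. Pictures are saved under pics/ and viewed, and the job is handed in when it is done.

```bash
mkdir -p pics
cat > h.py <<'E'
from rig import sense, grab_frame, job, r
import numpy as np, cv2
def shot(n,f,crop=None,scale=1):
    d=grab_frame(n); im=d["color"][:,:,::-1]
    np.savez(f"pics/{f}.npz",**{k:d[k] for k in("color","mtx","T")})
    if crop: im=im[crop[1]:crop[3],crop[0]:crop[2]]
    if scale!=1: im=cv2.resize(im,None,fx=scale,fy=scale,interpolation=cv2.INTER_CUBIC)
    cv2.imwrite(f"pics/{f}.png",im); return d
def ray(d,u,v,z):
    T=d["T"];c=T[:3,:3]@np.linalg.solve(d["mtx"],[u,v,1.]);o=T[:3,3]
    return o+c*(z-o[2])/c[2]
def proj(d,p):
    T=d["T"];q=d["mtx"]@(T[:3,:3].T@(np.array(p,float)-T[:3,3]));return q[:2]/q[2]
E
python3 - <<'E'
from h import *
for n in("scene","top","wrist"):
    d=shot(n,n+"0"); print(n,d["T"].round(2).tolist(),d["mtx"].round(1).tolist())
print(sense(),r.tip_extent)
E
```

```text
scene [[0.42, 0.73, -0.54, 1381.39], [0.91, -0.35, 0.24, -418.32], [-0.01, -0.59, -0.81, 1370.67], [0.0, 0.0, 0.0, 1.0]] [[497.2, 0.0, 285.1], [0.0, 497.2, 204.4], [0.0, 0.0, 1.0]]
top [[0.01, -0.99, 0.11, 335.49], [-1.0, -0.01, -0.0, -53.39], [0.01, -0.11, -0.99, 1721.38], [0.0, 0.0, 0.0, 1.0]] [[497.5, 0.0, 281.1], [0.0, 497.5, 200.2], [0.0, 0.0, 1.0]]
wrist [[0.45, -0.84, -0.29, 357.46], [-0.89, -0.43, -0.15, -519.76], [-0.0, 0.33, -0.94, 373.66], [0.0, 0.0, 0.0, 1.0]] [[298.0, 0.0, 279.2], [0.0, 298.0, 209.0], [0.0, 0.0, 1.0]]
{'clock': 0.15, 'qpos': array([-1.10443402e+00,  3.53511515e-01,  1.63396059e+00,  7.29111332e-06,
        1.15519344e+00, -2.39092116e-03]), 'qvel': array([ 6.71754867e-05, -1.18754416e-03, -2.59838297e-03,  2.07727954e-04,
        8.57324227e-04,  1.94055600e-03]), 'joint_efforts': array([ 5.53275895e-04, -6.05638576e+01, -3.42339420e+01,  7.39772872e-05,
        6.16286634e-03, -2.57481366e-05]), 'eef_pos': array([ 282.28601358, -557.42259105,  404.12117359]), 'tcp_rot': array([-3.14051978e+00, -9.23245762e-06,  4.68750274e-01]), 'contact_force': array([ 0.35704786, -0.65608819, -0.88962035]), 'wrist_torque': array([0.00821683, 0.06088196, 0.02809034]), 'opening': 1.0030181608074569} 173.4
```

View pics/scene0.png

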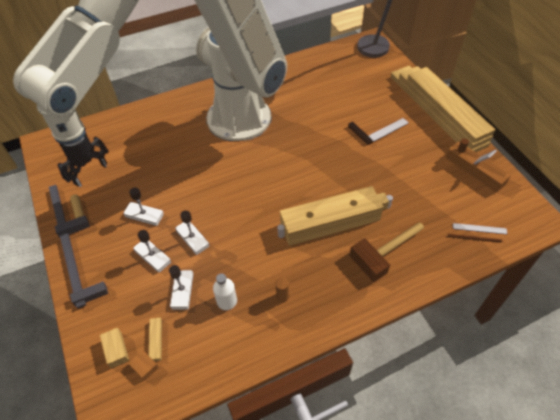

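View pics/top0.png

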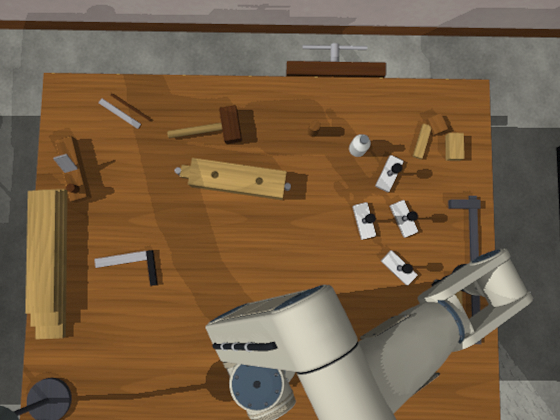

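View pics/wrist0.png

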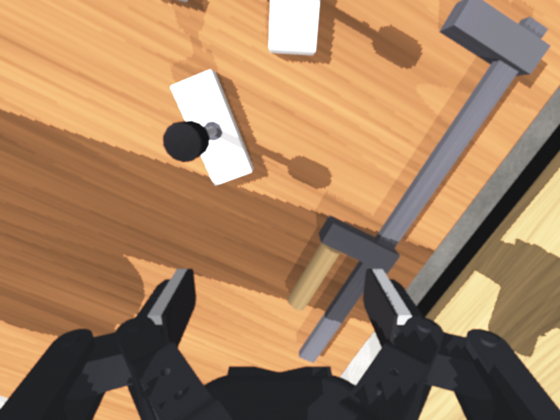

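The scene shows four gauges. The one farthest left (+y) is at about (364,221) in top and (190,232) in scene. The timber holes are at (214,174) and (259,181) in top. Next I'll measure these.

```bash
cat > m.py <<'E'
from h import *
def tri(d1,p1,d2,p2):
    A=[];b=[]
    for d,p in((d1,p1),(d2,p2)):
        o=d["T"][:3,3];c=d["T"][:3,:3]@np.linalg.solve(d["mtx"],[*p,1.]);c/=np.linalg.norm(c)
        P=np.eye(3)-np.outer(c,c);A.append(P);b.append(P@o)
    x=np.linalg.lstsq(np.vstack(A),np.hstack(b),rcond=None)[0]
    return x
E
python3 - <<'E'
from m import *
L=lambda n:dict(np.load(f"pics/{n}.npz"))
def comps(d,f,box,amin=8):
    x0,y0,x1,y1=box;im=d["color"].astype(int);m=np.zeros(im.shape[:2],np.uint8)
    m[y0:y1,x0:x1]=f(im)[y0:y1,x0:x1]
    n,l,s,c=cv2.connectedComponentsWithStats(m)
    return [(s[i].tolist(),c[i].round(2).tolist(),(l==i)) for i in range(1,n) if s[i][4]>=amin]
t=L("top0");s=L("scene0")
black=lambda im:im.max(2)<48
white=lambda im:im.min(2)>130
for nm,d,box in(("top",t,(345,195,380,245)),("scene",s,(170,205,212,255))):
    for k,f in(("black",black),("white",white)):
        for a,c,m in comps(d,f,box):
            print(nm,k,a,c)
            if k=="white":
                pts=np.argwhere(m)[:,::-1].astype(np.float32)
                W=np.array([ray(d,u,v,22)[:2] for u,v in pts],np.float32)
                print(cv2.minAreaRect(W))
# holes
dark=lambda im:im.max(2)<150
for nm,d,box in(("top",t,(195,163,280,190)),("scene",s,(295,195,365,222))):
    im=d["color"].astype(int)
    for a,c,m in comps(d,lambda im:im.max(2)<110,box,5): print(nm,"hole",a,c,ray(d,*c,75).round(1))
def big(n,box,k,f):
    d=L(n);x0,y0,x1,y1=box
    return cv2.resize(d["color"][y0:y1,x0:x1,::-1],None,fx=k,fy=k,interpolation=cv2.INTER_CUBIC)
a=big("top0",(345,195,425,245),5,0);b=big("top0",(170,150,300,205),3,0)
c=big("scene0",(165,200,245,250),5,0);e=big("scene0",(270,175,400,245),3,0)
H=np.zeros((560,800,3),np.uint8)
H[:250,:400]=a;H[:250,400:800]=c;H[260:425,:390]=b;H[260:470,400:790]=e
cv2.imwrite("pics/z0.png",H)
E
```

```text
top black [365, 214, 11, 9, 74] [369.96, 217.91]
top white [353, 203, 23, 37, 457] [363.49, 220.88]
((457.2004089355469, -345.594970703125), (120.1218490600586, 52.07666015625), 14.533771514892578)
scene white [176, 223, 33, 29, 490] [192.12, 236.48]
((458.3674621582031, -342.0859069824219), (127.43700408935547, 53.71389389038086), 14.819019317626953)
top hole [250, 163, 5, 3, 7] [252.43, 163.57] [638.8  37.2  75. ]
top hole [259, 163, 16, 2, 25] [265.72, 163.56] [639.5  -7.3  75. ]
top hole [212, 171, 6, 7, 35] [214.46, 174.09] [601.1 163.5  75. ]
top hole [256, 178, 7, 6, 34] [258.68, 180.44] [581.9  15.2  75. ]
top hole [195, 185, 28, 5, 56] [205.89, 187.66] [554.9 190.7  75. ]
scene hole [308, 214, 3, 2, 5] [309.2, 214.4] [581.3  19.3  75. ]
scene hole [338, 214, 27, 8, 120] [354.7, 218.77] [658.4 141.2  75. ]
```

View pics/z0.png

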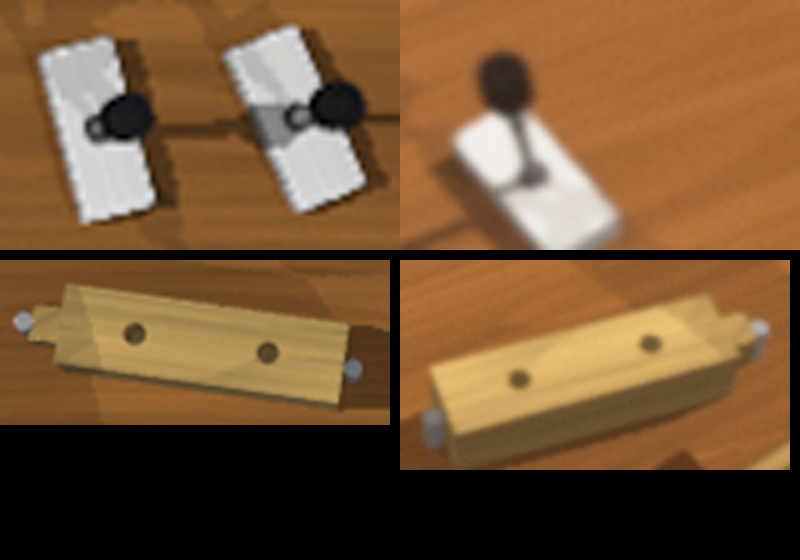

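```bash
cat >> m.py <<'E'
from scipy.spatial.transform import Rotation as Ro
def plan(target,yaw):
    s=sense();R=Ro.from_euler('xyz',s["tcp_rot"]);g=Ro.from_euler('xyz',[np.pi,0,yaw])
    d=R.inv().apply(np.array(target)-s["eef_pos"]);w=(R.inv()*g).as_rotvec()
    print("pos",s["eef_pos"].round(1),"rot",s["tcp_rot"].round(3),"F",s["contact_force"].round(1),"t",s["clock"],"q6",s["qpos"].round(2)[-1],"open",round(s["opening"],3))
    print("tool shift",d.round(1),"turn",w.round(3))
E
python3 - <<'E'
from m import *
L=lambda n:dict(np.load(f"pics/{n}.npz"))
t=L("top0");s=L("scene0")
print(tri(t,(369.96,217.91),s,(186,216.4)), ray(t,369.96,217.91,118),ray(s,186,216.4,118))
s_=sense();R=Ro.from_euler('xyz',s_["tcp_rot"]).as_matrix();print(R.round(3))
for y in(0.2536,0.2536-np.pi/2,0.2536+np.pi/2): plan((457,-346,330),y)
E
```

```text
[ 458.30926285 -343.86018463  129.59957852] [ 458.48086855 -348.56430051  118.        ] [ 450.73901475 -340.67127965  118.        ]
[[ 0.892  0.452 -0.   ]
 [ 0.452 -0.892  0.001]
 [ 0.    -0.001 -1.   ]]
pos [ 282.3 -557.4  404.1] rot [-3.141 -0.     0.469] F [ 0.4 -0.7 -0.9] t 0.15 q6 -0.0 open 1.003
tool shift [ 251.4 -109.6   74.2] turn [-0.001  0.     0.215]
pos [ 282.3 -557.4  404.1] rot [-3.141 -0.     0.469] F [ 0.4 -0.7 -0.9] t 0.15 q6 -0.0 open 1.003
tool shift [ 251.4 -109.6   74.2] turn [-1.000e-03  1.000e-03  1.786e+00]
pos [ 282.3 -557.4  404.1] rot [-3.141 -0.     0.469] F [ 0.4 -0.7 -0.9] t 0.15 q6 -0.0 open 1.003
tool shift [ 251.4 -109.6   74.2] turn [-1.000e-03 -1.000e-03 -1.356e+00]
```

```bash
python3 -m creep '[[0,0,0,31.4,-13.7,0,0],[0,0,0,31.4,-13.7,0,0],[0,0,0,31.4,-13.7,0,0],[0,0,0,31.4,-13.7,0,0],[0,0,0,31.4,-13.7,0,0],[0,0,0,31.4,-13.7,0,0],[0,0,0,31.4,-13.7,0,0],[0,0,0.1,25,-10,0,0],[0,0,0.1,0,0,0,0],[0,0,0,0,0,0,0]]' 30
python3 - <<'E'
from m import *
plan((457.3,-346,350),0.2536)
w=shot("wrist","w1")
print(proj(w,(457.3,-346,121)),proj(w,(457.3,-346,136)))
E
```

```text
clock: 0.98
eef_pos: [458.6, -343.6, 401.2]
tcp_rot: [-3.138, 0.002, 0.257]
contact_force: [-0.3, 0.5, -0.3]
opening: 0.998
pos [ 458.6 -343.6  401.2] rot [-3.138e+00  2.000e-03  2.570e-01] F [-0.3  0.5 -0.3] t 0.9833 q6 0.67 open 0.998
tool shift [-1.7  2.1 51.2] turn [-0.004  0.002  0.004]
[281.67735774 207.38357331] [281.76706837 213.20601834]
```

View pics/w1.png

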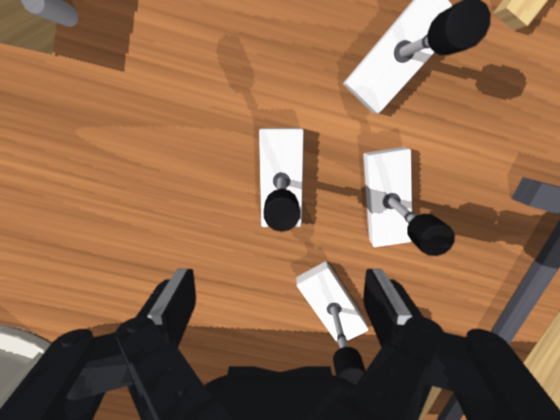

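```bash
python3 -m creep '[[-0.004,0.002,0,-1.5,2,30,0],[0,0,0,0,0,35,0],[0,0,0,0,0,33,0],[0,0,0,0,0,16,0],[0,0,0,0,0,5,0],[0,0,0,0,0,0,0]]'
python3 - <<'E'
from m import *
plan((457.3,-346,281),0.2536)
w=shot("wrist","w2");shot("scene","s2",(140,170,280,275),5)
E
```

```text
clock: 1.53
eef_pos: [456.0, -350.2, 279.8]
tcp_rot: [3.136, -0.003, 0.28]
contact_force: [0.1, -0.3, -0.8]
opening: 1.003
pos [ 456.  -350.2  279.8] rot [ 3.136e+00 -3.000e-03  2.800e-01] F [ 0.1 -0.3 -0.8] t 1.5333 q6 0.63 open 1.003
tool shift [ 2.4 -3.7 -1.2] turn [ 0.005 -0.003  0.026]
```

View pics/w2.png

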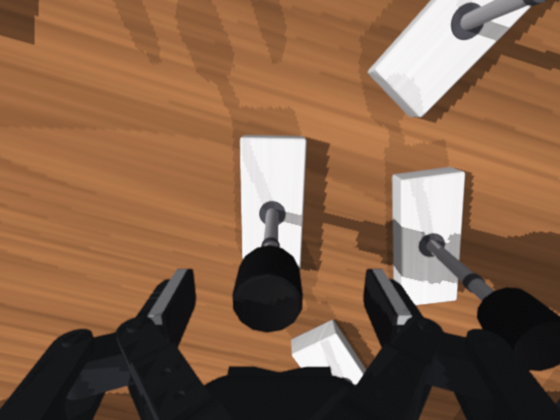

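View pics/s2.png

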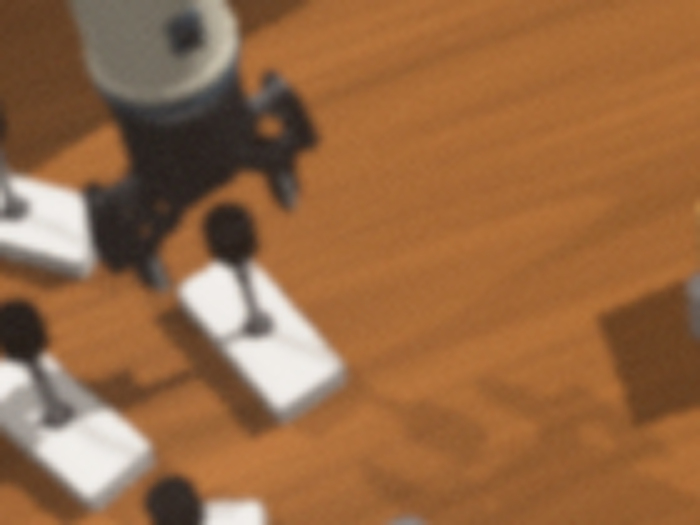

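```bash
python3 -m creep '[[0.005,-0.003,0.026,2.4,-3.7,0,0],[0,0,0,0,0,0,0],[0,0,0,0,0,0,0]]'
python3 - <<'E'
from m import *
plan((457.3,-346,281),0.2536)
w=shot("wrist","w3",(180,180,400,420),2)
for z in(111,126,141):print(proj(w,(457.3,-346,z)))
s=sense();R=Ro.from_euler('xyz',s["tcp_rot"]).as_matrix()
print(proj(w,s["eef_pos"]+R@[0,0,150]))
E
```

```text
clock: 1.88
eef_pos: [458.7, -347.9, 285.6]
tcp_rot: [3.135, -0.005, 0.254]
contact_force: [-0.5, -0.3, 1.5]
opening: 0.998
pos [ 458.7 -347.9  285.6] rot [ 3.135 -0.005  0.254] F [-0.5 -0.3  1.5] t 1.8833 q6 0.67 open 0.998
tool shift [-0.9 -2.3  4.6] turn [ 0.007 -0.005  0.   ]
[271.7378754  270.25080441]
[271.26082538 285.66621451]
[270.68427891 304.29675651]
[278.01611054 294.05551947]
```

View pics/w3.png

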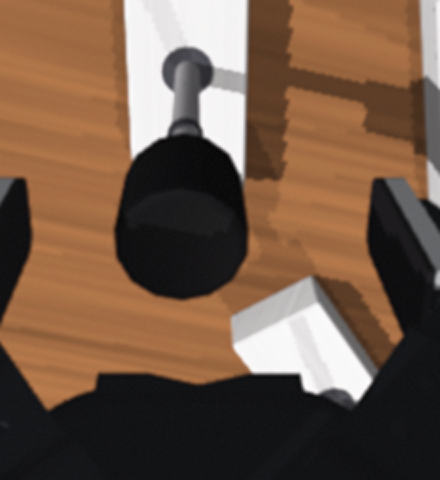

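```bash
python3 -m creep '[[0.007,-0.005,0,-1,-2.5,4.5,0],[0,0,0,0,0,0,0]]'; python3 -c "
from m import *
plan((457.3,-346,281),0.2536)"
```

```text
clock: 2.1
eef_pos: [457.5, -346.2, 282.6]
tcp_rot: [3.14, -0.002, 0.255]
contact_force: [-0.4, 0.3, -0.4]
opening: 1.002
pos [ 457.5 -346.2  282.6] rot [ 3.14e+00 -2.00e-03  2.55e-01] F [-0.4  0.3 -0.4] t 2.1 q6 0.67 open 1.002
tool shift [-0.1 -0.2  1.6] turn [ 0.002 -0.002  0.001]
```

Centred, so I'll close on the knob.

```bash
python3 -m creep '[[0,0,0,0,0,1,1],[0,0,0,0,0,0,1],[0,0,0,0,0,0,1],[0,0,0,0,0,0,1],[0,0,0,0,0,0,1],[0,0,0,0,0,0,1],[0,0,0,0,0,0,1],[0,0,0,0,0,0,1]]' 50; python3 -c "
from m import *
plan((457.3,-346,281),0.2536)"
```

```text
clock: 2.77
eef_pos: [457.4, -346.0, 281.8]
tcp_rot: [3.14, -0.002, 0.256]
contact_force: [-0.6, 0.3, 0.6]
opening: 0.362
pos [ 457.4 -346.   281.8] rot [ 3.14e+00 -2.00e-03  2.56e-01] F [-0.6  0.3  0.6] t 2.7667 q6 0.66 open 0.362
tool shift [-0.1 -0.1  0.8] turn [ 0.002 -0.002  0.002]
```

```bash
python3 -m creep '[[0,0,0,0,0,-10,1],[0,0,0,0,0,-25,1],[0,0,0,0,0,-35,1],[0,0,0,0,0,-35,1],[0,0,0,0,0,-30,1],[0,0,0,0,0,-10,1],[0,0,0,0,0,0,1]]'
python3 - <<'E'
from m import *
plan((582,15.5,420),-0.128)
w=shot("wrist","w4")
E
```

```text
clock: 3.35
eef_pos: [455.8, -345.2, 432.6]
tcp_rot: [-3.138, 0.003, 0.256]
contact_force: [-0.4, 0.8, -2.5]
opening: 0.36
pos [ 455.8 -345.2  432.6] rot [-3.138e+00  3.000e-03  2.560e-01] F [-0.4  0.8 -2.5] t 3.35 q6 0.66 open 0.36
tool shift [ 213.5 -316.9   13.1] turn [-0.003  0.004  0.384]
```

View pics/w4.png

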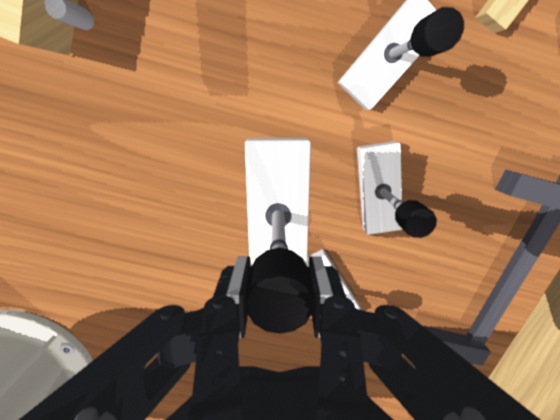

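```bash
python3 -m creep '[[0,0,0,8,-20,0,1],[0,0,0,15,-37,0,1],[0,0,0,15,-37,0,1],[0,0,0,15,-37,0,1],[0,0,0,15,-37,0,1],[0,0,0,15,-37,0,1],[0,0,0,15,-37,0,1],[0,0,0,15,-37,0,1],[0,0,0,10,-25,0,1],[0,0,0,6,-15,0,1]]'
python3 -m creep '[[0,0,0.1,0,0,0,1],[0,0,0.1,0,0,0,1],[0,0,0.1,0,0,0,1],[0,0,0.08,0,0,0,1],[0,0,0,0,0,0,1]]'
python3 - <<'E'
from m import *
plan((582,15.5,420),-0.128)
w=shot("wrist","w5")
print(proj(w,(582,15.5,75)),proj(w,(601,163.5,75)))
E
```

```text
clock: 4.23
eef_pos: [495.4, 7.2, 411.9]
tcp_rot: [-3.128, 0.026, 0.247]
contact_force: [0.8, -0.1, -2.1]
opening: 0.358
clock: 4.65
eef_pos: [492.3, 13.2, 400.3]
tcp_rot: [-3.141, 0.046, -0.142]
contact_force: [0.7, -0.6, -1.9]
opening: 0.359
pos [492.3  13.2 400.3] rot [-3.141  0.046 -0.142] F [ 0.7 -0.6 -1.9] t 4.65 q6 1.73 open 0.359
tool shift [ 87.5 -15.  -23.8] turn [-0.001  0.046 -0.014]
[261.69681069  82.94982343] [96.4625826  85.58448772]
```

View pics/w5.png

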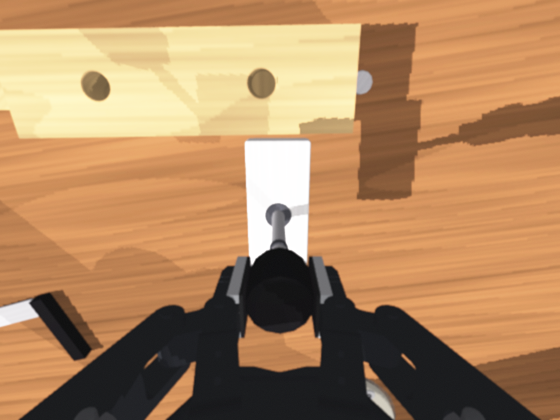

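The holes show at (261,83) and (95,86), where predicted. I'll zoom in for a hint about depth.

Run:
```python
import cv2,numpy as np
im=cv2.imread("pics/w5.png")
a=cv2.resize(im[60:110,70:120],(390,390),interpolation=2);b=cv2.resize(im[60:110,236:286],(390,390),interpolation=2)
cv2.imwrite("pics/z5.png",np.clip(np.hstack([a,b])*1.6,0,255).astype(np.uint8))
```

```text
(no output)
```

View pics/z5.png

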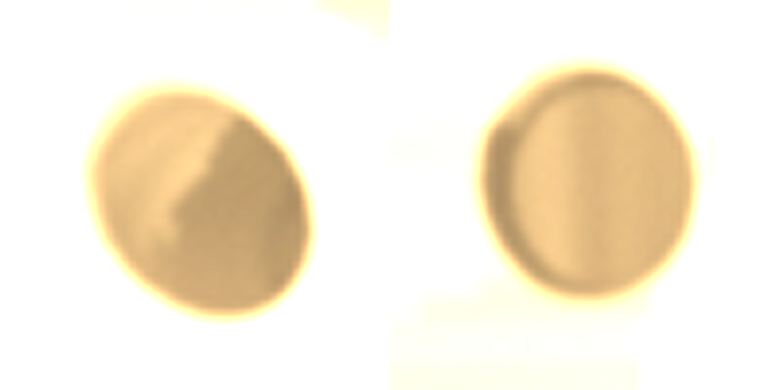

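```bash
python3 -m creep '[[0,0.046,-0.014,0,0,-5,1],[0,0,0,20,-4,0,1],[0,0,0,30,-6,0,1],[0,0,0,25,-4,0,1],[0,0,0,10,-1,0,1],[0,0,0,0,0,0,1]]'
python3 - <<'E'
from m import *
plan((582,15.5,370),-0.128)
E
```

```text
clock: 5.2
eef_pos: [578.4, 17.5, 397.0]
tcp_rot: [3.141, 0.011, -0.105]
contact_force: [-0.2, -0.3, -2.9]
opening: 0.361
pos [578.4  17.5 397. ] rot [ 3.141  0.011 -0.105] F [-0.2 -0.3 -2.9] t 5.2 q6 1.7 open 0.361
tool shift [ 4.1  1.6 27. ] turn [0.001 0.011 0.024]
```

```bash
python3 -m creep '[[0,0.011,0.024,4,1.6,0,1],[0,0,0,0,0,15,1],[0,0,0,0,0,10,1],[0,0,0,0,0,0,1]]'
python3 - <<'E'
from m import *
plan((582,15.5,363),-0.128)
d=shot("scene","s6",(260,150,400,255),5)
shot("wrist","w6")
E
```

```text
clock: 5.53
eef_pos: [579.6, 14.5, 368.9]
tcp_rot: [3.14, 0.003, -0.129]
contact_force: [-0.5, -0.1, -2.8]
opening: 0.36
pos [579.6  14.5 368.9] rot [ 3.14e+00  3.00e-03 -1.29e-01] F [-0.5 -0.1 -2.8] t 5.5333 q6 1.72 open 0.36
tool shift [ 2.3 -1.3  5.9] turn [ 0.002  0.003 -0.001]
```

View pics/s6.png

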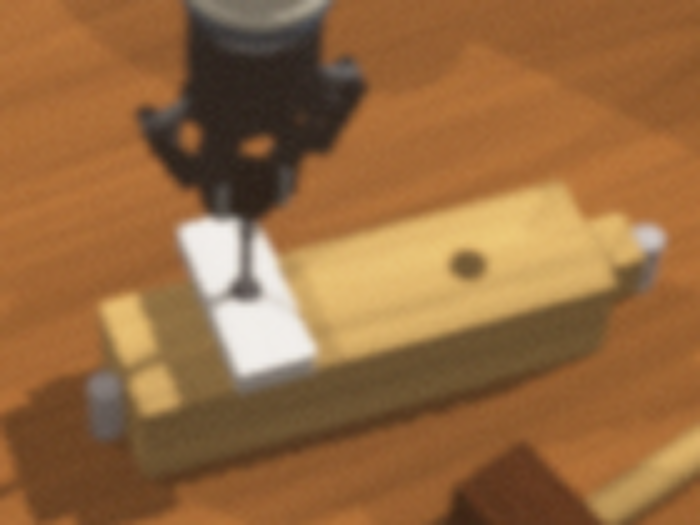

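View pics/w6.png

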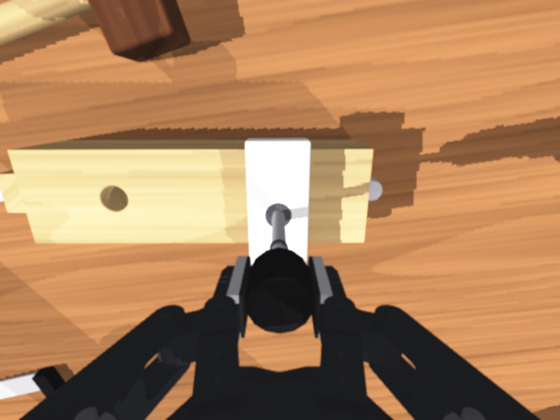

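```bash
python3 -m creep '[[0.002,0.003,0,2.4,-1.3,3,1],[0,0,0,0,0,3,1],[0,0,0,0,0,0,1]]'
python3 - <<'E'
from m import *
plan((582,15.5,357),-0.128)
w=dict(np.load("pics/w6.npz"));print(ray(w,114,198,75)); w=dict(np.load("pics/w5.npz"));print(ray(w,95,86,75),ray(w,261,83,75))
E
```

```text
clock: 5.88
eef_pos: [582.6, 15.6, 365.8]
tcp_rot: [-3.14, -0.004, -0.129]
contact_force: [0.3, 0.4, -2.6]
opening: 0.357
pos [582.6  15.6 365.8] rot [-3.14  -0.004 -0.129] F [ 0.3  0.4 -2.6] t 5.8833 q6 1.72 open 0.357
tool shift [-0.6  0.2  8.8] turn [-0.001 -0.004 -0.001]
[601.68792625 164.36633777  75.        ]
[600.85546118 164.93523145  75.        ] [582.04791974  16.12745048  75.        ]
```

```bash
python3 -m creep '[[0,-0.004,0,0,0,5,1],[0,0,0,0,0,4,1],[0,0,0,0,0,3,1],[0,0,0,0,0,0,1]]'; python3 -m creep '[[0,0,0,0,0,4,1],[0,0,0,0,0,4,1],[0,0,0,0,0,4,1],[0,0,0,0,0,0,1]]'
python3 - <<'E'
from m import *
plan((582,15.5,357),-0.128)
E
```

```text
clock: 6.22
eef_pos: [583.2, 15.8, 354.4]
tcp_rot: [-3.14, -0.003, -0.129]
contact_force: [0.2, -0.0, -2.0]
opening: 0.362
clock: 6.55
eef_pos: [583.3, 15.9, 343.6]
tcp_rot: [-3.14, -0.003, -0.129]
contact_force: [0.2, -0.3, -1.7]
opening: 0.36
pos [583.3  15.9 343.6] rot [-3.14e+00 -3.00e-03 -1.29e-01] F [ 0.2 -0.3 -1.7] t 6.55 q6 1.72 open 0.36
tool shift [ -1.2   0.6 -13.4] turn [-0.002 -0.003 -0.001]
```

Run:
```python
from m import *
d=shot("scene","s7",(260,150,400,255),5)
shot("wrist","w7")
```

```text
(no output)
```

View pics/s7.png

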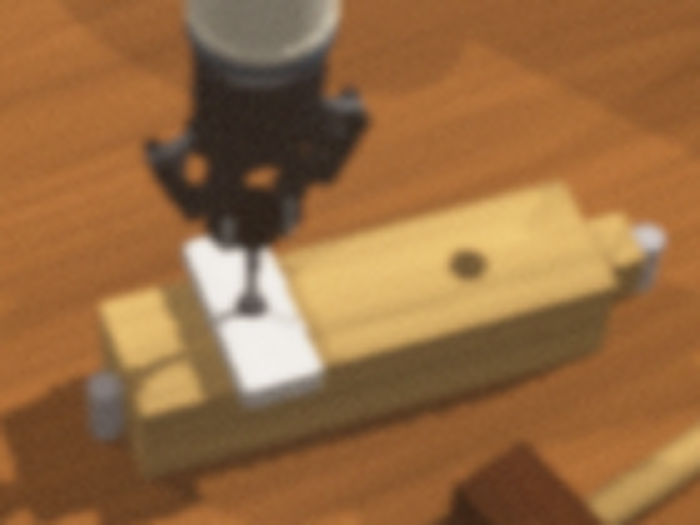

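View pics/w7.png

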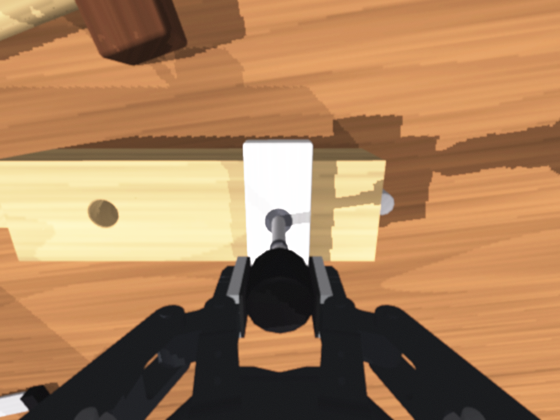

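```bash
python3 -m creep '[[0,0,0,-0.5,0.3,6,1],[0,0,0,0,0,6,1],[0,0,0,0,0,4,1]]';python3 -m creep '[[0,0,0,0,0,3,1],[0,0,0,0,0,3,1]]';python3 -m creep '[[0,0,0,0,0,3,1],[0,0,0,0,0,3,1]]'; python3 -m creep '[[0,0,0,0,0,3,1]]'; python3 -m creep '[[0,0,0,0,0,3,1]]'
```

```text
clock: 6.9
eef_pos: [583.6, 15.9, 329.4]
tcp_rot: [-3.139, -0.006, -0.129]
contact_force: [-2.8, 0.7, 5.6]
opening: 0.36
clock: 7.07
eef_pos: [583.5, 16.0, 323.7]
tcp_rot: [-3.138, -0.007, -0.129]
contact_force: [-3.1, 0.7, 6.1]
opening: 0.362
clock: 7.23
eef_pos: [584.4, 16.1, 319.9]
tcp_rot: [-3.138, -0.009, -0.129]
contact_force: [-5.4, 4.6, 38.9]
opening: 0.364
clock: 7.32
eef_pos: [585.6, 16.4, 319.7]
tcp_rot: [-3.136, -0.013, -0.129]
contact_force: [-6.8, 3.1, 31.3]
opening: 0.361
clock: 7.4
eef_pos: [586.6, 16.5, 319.5]
tcp_rot: [-3.136, -0.017, -0.129]
contact_force: [-6.3, 1.1, 26.6]
opening: 0.359
```

The rod bottomed at TCP z of about 319.7, which is roughly 37 mm of travel or 32 mm of depth. I'll check the mark.

Run:
```python
from m import *
d=shot("scene","s8",(280,180,340,225),12)
shot("wrist","w8",(200,180,360,300),5)
```

```text
(no output)
```

View pics/w8.png

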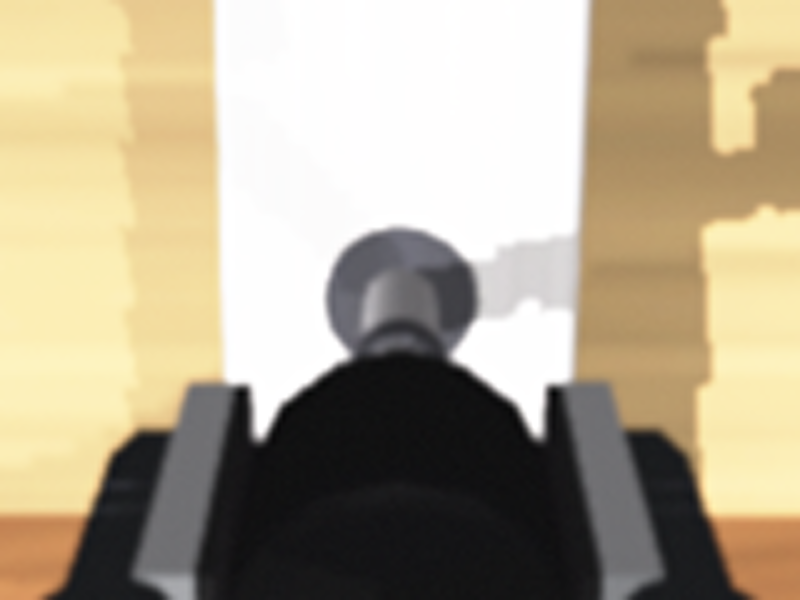

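View pics/s8.png

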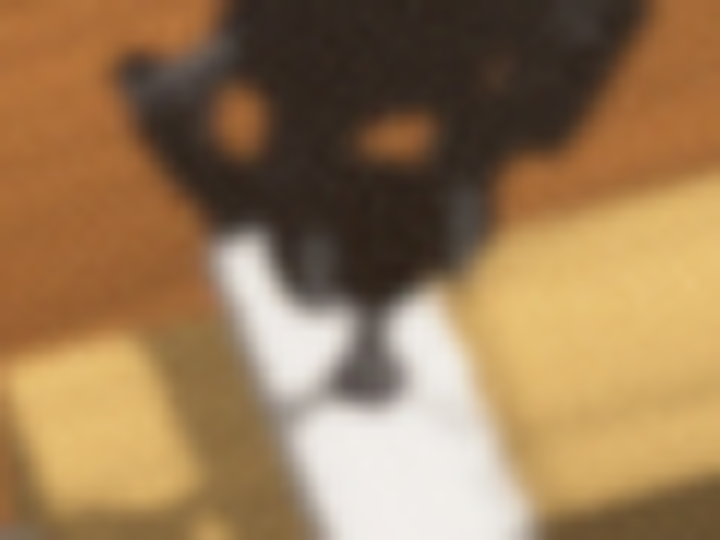

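The mark stays well above the crossbar collar, so the right hole is the shallow one. Lifting straight up, then across to the left hole.

```bash
python3 -m creep '[[0.005,0.017,0,-2,0,-4,1],[0,0,0,0,0,-10,1],[0,0,0,0,0,-20,1],[0,0,0,0,0,-25,1],[0,0,0,0,0,-12,1],[0,0,0,0,0,0,1]]'
python3 - <<'E'
from m import *
plan((601.3,164.5,392),-0.128)
d=shot("scene","s9",(260,130,400,235),5)
E
```

```text
clock: 8.0
eef_pos: [581.3, 16.1, 393.2]
tcp_rot: [-3.131, -0.033, -0.129]
contact_force: [0.5, 0.3, -2.0]
opening: 0.365
pos [581.3  16.1 393.2] rot [-3.131 -0.033 -0.129] F [ 0.5  0.3 -2. ] t 8.0 q6 1.72 open 0.365
tool shift [   0.6 -149.7    2.8] turn [-0.011 -0.033 -0.001]
```

View pics/s9.png

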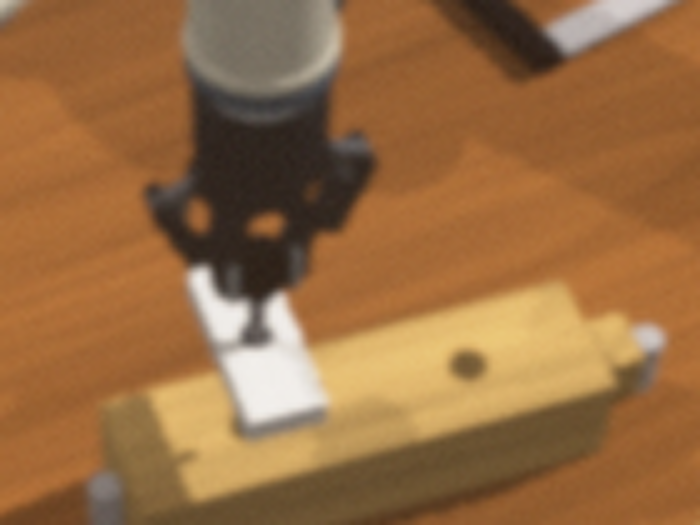

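```bash
python3 -m creep '[[-0.011,-0.033,0,0,-20,0,1],[0,0,0,0,-35,0,1],[0,0,0,0,-38,0,1],[0,0,0,0,-33,0,1],[0,0,0,0,-18,0,1],[0,0,0,0,-4,0,1],[0,0,0,0,0,0,1]]'
python3 - <<'E'
from m import *
plan((601.3,164.5,392),-0.128)
E
```

```text
clock: 8.63
eef_pos: [599.5, 167.2, 384.1]
tcp_rot: [3.137, 0.01, -0.133]
contact_force: [0.0, -0.6, -2.1]
opening: 0.36
pos [599.5 167.2 384.1] rot [ 3.137  0.01  -0.133] F [ 0.  -0.6 -2.1] t 8.6333 q6 1.97 open 0.36
tool shift [ 2.1  2.5 -7.9] turn [ 0.005  0.01  -0.005]
```

```bash
python3 -m creep '[[0.005,0.01,-0.005,2,2.5,0,1],[0,0,0,0,0,0,1],[0,0,0,0,0,0,1]]'
python3 - <<'E'
from m import *
plan((601.3,164.5,384),-0.128)
d=shot("scene","s10",(270,130,410,235),5)
t=shot("top","t10",(180,140,300,230),5)
E
```

```text
clock: 8.88
eef_pos: [600.5, 162.1, 381.6]
tcp_rot: [3.139, 0.002, -0.127]
contact_force: [1.2, 0.4, -2.8]
opening: 0.361
pos [600.5 162.1 381.6] rot [ 3.139e+00  2.000e-03 -1.270e-01] F [ 1.2  0.4 -2.8] t 8.8833 q6 1.96 open 0.361
tool shift [ 0.5 -2.5 -2.4] turn [0.002 0.002 0.001]
```

View pics/s10.png

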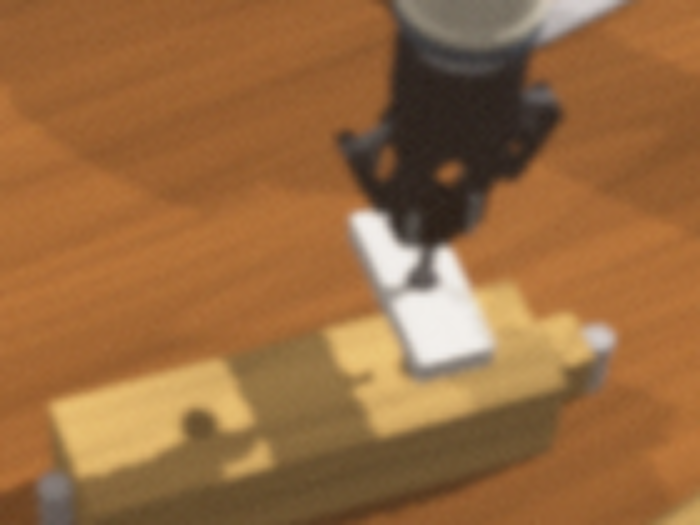

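View pics/t10.png

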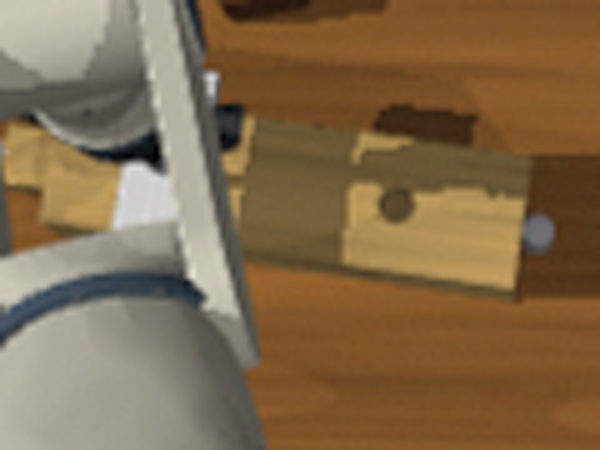

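```bash
python3 -m creep '[[0,0,0,0.5,-2.4,0,1],[0,0,0,0,0,8,1],[0,0,0,0,0,8,1],[0,0,0,0,0,4,1],[0,0,0,0,0,0,1]]'
python3 - <<'E'
from m import *
plan((601.3,164.5,384),-0.128)
E
```

```text
clock: 9.4
eef_pos: [601.6, 162.4, 360.6]
tcp_rot: [3.14, 0.001, -0.131]
contact_force: [-0.2, -0.0, -2.0]
opening: 0.357
pos [601.6 162.4 360.6] rot [ 3.14e+00  1.00e-03 -1.31e-01] F [-0.2 -0.  -2. ] t 9.4 q6 1.96 open 0.357
tool shift [ -0.6  -2.  -23.4] turn [ 0.002  0.001 -0.003]
```

```bash
python3 -m creep '[[0,0,0,-0.5,-2.5,0,1],[0,0,0,0,0,0,1],[0,0,0,0,-0.5,6,1],[0,0,0,0,0,6,1]]'; python3 -m creep '[[0,0,0,0,0,6,1],[0,0,0,0,0,6,1]]';python3 -m creep '[[0,0,0,0,0,4,1],[0,0,0,0,0,4,1],[0,0,0,0,0,0,1]]'
python3 - <<'E'
from m import *
plan((601.3,164.5,319.7),-0.128)
E
```

```text
clock: 9.73
eef_pos: [601.7, 166.0, 348.3]
tcp_rot: [3.14, 0.0, -0.131]
contact_force: [-0.8, 0.2, -2.4]
opening: 0.36
clock: 9.9
eef_pos: [601.8, 166.2, 335.2]
tcp_rot: [3.141, -0.0, -0.13]
contact_force: [0.5, 0.2, -1.2]
opening: 0.36
clock: 10.15
eef_pos: [601.2, 166.0, 324.1]
tcp_rot: [3.139, 0.002, -0.13]
contact_force: [0.7, -0.0, -2.3]
opening: 0.362
pos [601.2 166.  324.1] rot [ 3.139e+00  2.000e-03 -1.300e-01] F [ 0.7 -0.  -2.3] t 10.15 q6 1.97 open 0.362
tool shift [0.4 1.5 4.4] turn [ 0.002  0.002 -0.002]
```

```bash
python3 -m creep '[[0.002,0.002,-0.002,0.4,1.2,2,1],[0,0,0,0,0,3,1],[0,0,0,0,0,4,1]]'; python3 -m creep '[[0,0,0,0,0,4,1],[0,0,0,0,0,4,1]]';python3 -m creep '[[0,0,0,0,0,3,1],[0,0,0,0,0,3,1]]';python3 -m creep '[[0,0,0,0,0,2.5,1]]'
python3 - <<'E'
from m import *
plan((601.3,164.5,297),-0.128)
E
```

```text
clock: 10.4
eef_pos: [601.5, 164.7, 315.7]
tcp_rot: [-3.141, -0.0, -0.128]
contact_force: [-4.0, -0.8, 7.7]
opening: 0.36
clock: 10.57
eef_pos: [601.2, 164.6, 309.0]
tcp_rot: [-3.141, 0.0, -0.128]
contact_force: [-4.6, -1.2, 6.8]
opening: 0.365
clock: 10.73
eef_pos: [600.9, 164.5, 304.2]
tcp_rot: [-3.141, 0.0, -0.128]
contact_force: [-5.4, -1.9, 6.2]
opening: 0.357
clock: 10.82
eef_pos: [600.8, 164.5, 302.4]
tcp_rot: [-3.141, 0.0, -0.128]
contact_force: [-4.5, -1.2, 6.0]
opening: 0.358
pos [600.8 164.5 302.4] rot [-3.141  0.    -0.128] F [-4.5 -1.2  6. ] t 10.8167 q6 1.96 open 0.358
tool shift [ 0.5 -0.   5.4] turn [-0.001  0.    -0.   ]
```

```bash
python3 -m creep '[[0,0,0,0,0,2.5,1]]'; python3 -m creep '[[0,0,0,0,0,2.5,1]]';python3 -m creep '[[0,0,0,0,0,2.5,1]]';python3 -m creep '[[0,0,0,0,0,2,1]]'
```

```text
clock: 10.9
eef_pos: [600.8, 164.5, 300.7]
tcp_rot: [-3.14, 0.0, -0.129]
contact_force: [-4.6, -1.5, 7.3]
opening: 0.36
clock: 10.98
eef_pos: [600.7, 164.5, 299.0]
tcp_rot: [-3.14, -0.0, -0.129]
contact_force: [-3.5, -1.2, 7.0]
opening: 0.36
clock: 11.07
eef_pos: [600.5, 164.5, 297.2]
tcp_rot: [-3.14, -0.0, -0.129]
contact_force: [-4.3, -1.5, 5.8]
opening: 0.364
clock: 11.15
eef_pos: [600.7, 164.5, 296.5]
tcp_rot: [-3.14, -0.001, -0.129]
contact_force: [-4.3, -1.3, 18.3]
opening: 0.363
```

```bash
python3 -m creep '[[0,0,0,0,0,2.5,1]]'; python3 -m creep '[[0,0,0,0,0,0,1],[0,0,0,0,0,0,1]]'
python3 - <<'E'
from m import *
d=shot("scene","s11",(300,160,370,212),10)
shot("wrist","w11",(200,180,360,300),5)
E
```

```text
clock: 11.23
eef_pos: [601.3, 164.5, 296.4]
tcp_rot: [-3.139, -0.003, -0.129]
contact_force: [-5.6, -3.3, 27.1]
opening: 0.363
clock: 11.4
eef_pos: [601.9, 164.5, 298.1]
tcp_rot: [-3.138, -0.006, -0.129]
contact_force: [0.7, -0.2, -1.8]
opening: 0.362
```

View pics/w11.png

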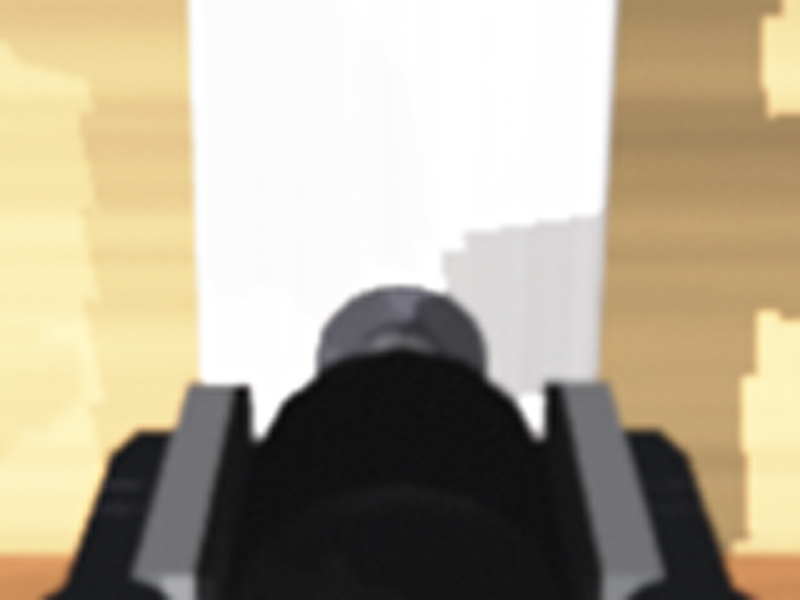

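View pics/s11.png

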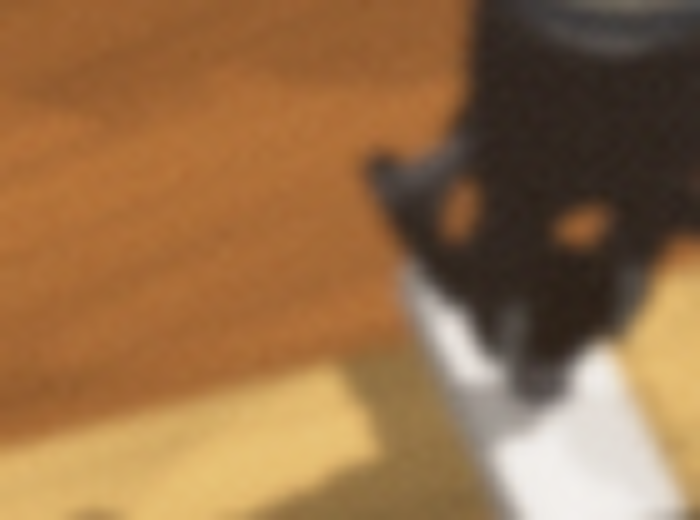

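It bottomed at z of about 296.4, so travel of about 60 mm and depth of about 55 mm. The arm has sprung back 1.7 mm, so I'll press again and release while still pressing.

```bash
python3 -m creep '[[-0.002,-0.006,0,-0.6,0,2,1],[0,0,0,0,0,1.5,1],[0,0,0,0,0,1,0.9]]'; python3 -m creep '[[0,0,0,0,0,0.7,0.5],[0,0,0,0,0,0.7,0.4],[0,0,0,0,0,0.3,0.2],[0,0,0,0,0,0,0],[0,0,0,0,0,0,0]]'
python3 - <<'E'
from m import *
plan((601.3,164.5,297),-0.128)
shot("wrist","w12")
E
```

```text
clock: 11.75
eef_pos: [603.0, 164.6, 296.6]
tcp_rot: [-3.139, -0.005, -0.128]
contact_force: [-4.2, -2.1, 8.8]
opening: 0.36
clock: 12.17
eef_pos: [603.2, 164.7, 294.3]
tcp_rot: [-3.139, -0.005, -0.128]
contact_force: [-0.5, -0.0, 0.7]
opening: 0.989
pos [603.2 164.7 294.3] rot [-3.139 -0.005 -0.128] F [-0.5 -0.   0.7] t 12.1667 q6 1.96 open 0.989
tool shift [-1.9  0.5 -2.7] turn [-0.002 -0.005 -0.   ]
```

View pics/w12.png

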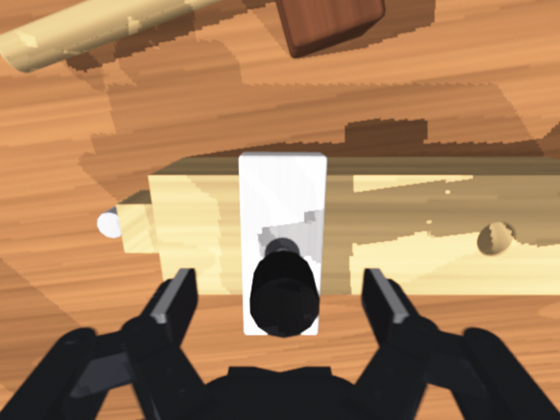

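```bash
python3 -m creep '[[0,0,0,0,0,-10,0],[0,0,0,0,0,-25,0],[0,0,0,0,0,-35,0],[0,0,0,0,0,-35,0],[0,0,0,0,0,-15,0],[0,0,0,-35,0,0,0],[0,0,0,-38,0,0,0],[0,0,0,-38,0,0,0],[0,0,0,-30,0,0,0],[0,0,0,0,0,0,0]]'
python3 - <<'E'
from m import *
d=shot("scene","s13",(285,150,385,225),8)
shot("wrist","w13");shot("top","t13")
for z in(97,98,102,142): print(z,proj(d,(601.3,164.5,z)))
E
```

```text
clock: 13.05
eef_pos: [458.4, 182.2, 424.4]
tcp_rot: [-3.138, -0.006, -0.131]
contact_force: [-0.2, 0.5, -0.7]
opening: 1.003
97 [352.82460536 198.99396918]
98 [352.85453192 198.8060351 ]
102 [352.97454274 198.0523861 ]
142 [354.20208062 190.34364198]
```

View pics/s13.png

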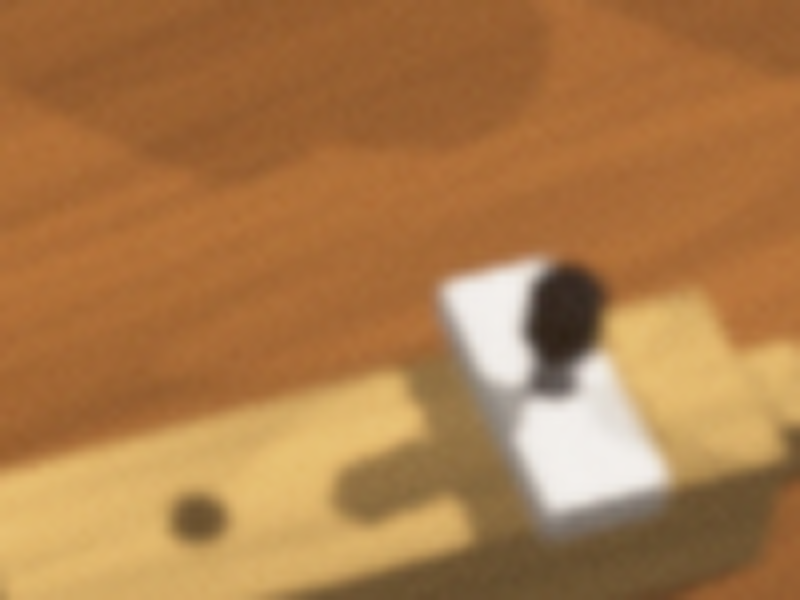

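View pics/w13.png

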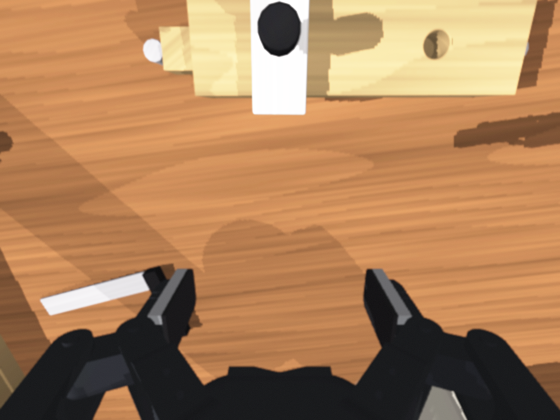

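View pics/t13.png

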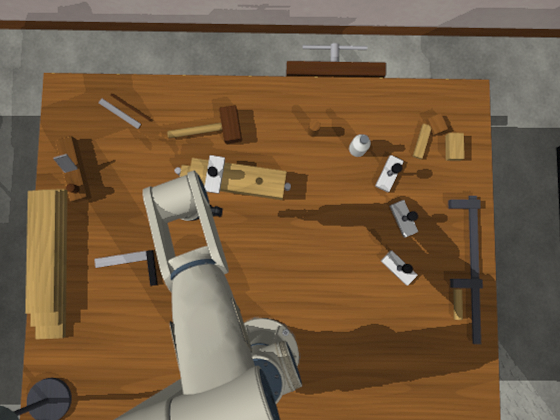

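The gauge stands on the left hole and the bystanders are unmoved. There's plenty of time, so I'll tilt the wrist camera for a closer look at the mark.

```bash
python3 -m creep '[[0,0,0,-35,0,0,0],[0,0,0,-35,0,0,0],[0,0.12,0,0,0,0,0],[0,0.12,0,0,0,0,0],[0,0.12,0,0,0,0,0],[0,0.12,0,0,0,0,0],[0,0.12,0,0,0,0,0],[0,0.12,0,0,0,0,0],[0,0.12,0,0,0,0,0],[0,0,0,0,0,0,0]]'
python3 - <<'E'
from m import *
d=shot("wrist","w14");print(d["T"][:3,3])
for z in(75,97,102,142): print(z,proj(d,(601.3,164.5,z)))
E
```

```text
clock: 14.03
eef_pos: [410.0, 185.2, 444.1]
tcp_rot: [3.137, -0.823, -0.106]
contact_force: [0.2, 0.7, -0.8]
opening: 1.0
[489.23336905 175.7220314  485.85549071]
75 [277.24885108 275.91040624]
97 [277.21599882 271.42786768]
102 [277.20807805 270.34711595]
142 [277.13764864 260.73734846]
```

View pics/w14.png

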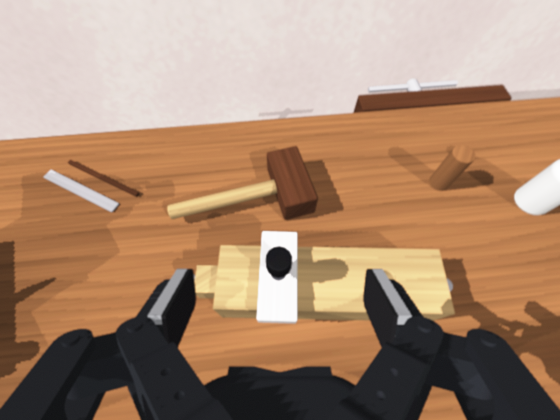

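```bash
python3 -m creep '[[0,0,0,-20,0,10,0],[0,0,0,-35,0,18,0],[0,0,0,-35,0,18,0],[0,0,0,-35,0,18,0],[0,0,0,-35,0,18,0],[0,0,0,-25,0,14,0],[0,0,0,-16,0,10,0],[0,0,0,0,0,0,0]]'
python3 - <<'E'
from m import *
d=shot("wrist","w15");print(d["T"][:3,3])
for z in(75,97,102,142): print(z,proj(d,(601.3,164.5,z)))
im=cv2.imread("pics/w15.png");u,v=proj(d,(601.3,164.5,110)).astype(int)
v=max(v,60)
cv2.imwrite("pics/z15.png",cv2.resize(im[v-60:v+60,u-80:u+80],(800,600),interpolation=2))
E
```

```text
clock: 14.75
eef_pos: [374.1, 142.0, 328.0]
tcp_rot: [-3.108, -0.629, -0.098]
contact_force: [-0.5, -0.2, 0.0]
opening: 1.003
[460.01673116 133.67823589 353.51855557]
75 [245.7169722  159.19312248]
97 [242.65890426 148.90670205]
102 [241.90018342 146.35459341]
142 [234.75745332 122.32859839]
```

View pics/z15.png

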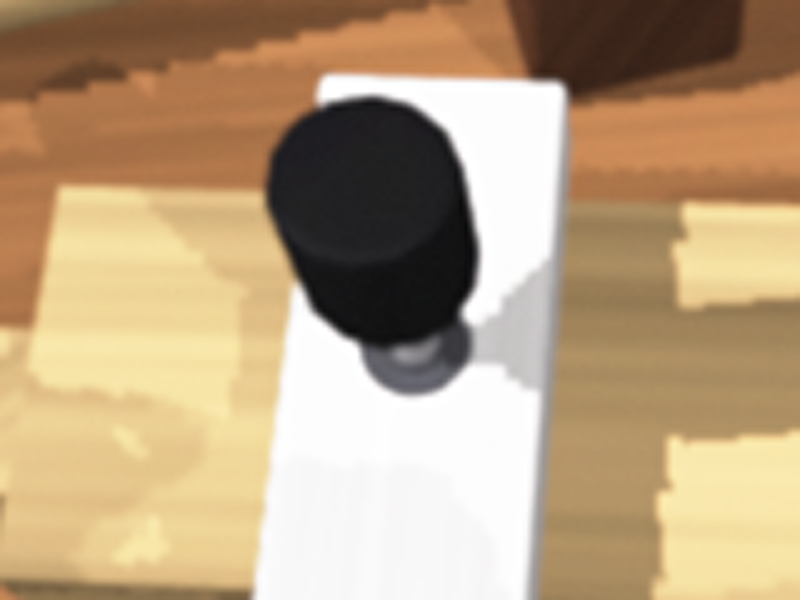

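```bash
python3 -m creep '[[0,0.1,0,-20,-5,18,0],[0,0.1,0,-24,-8,24,0],[0,0.1,0,-24,-8,24,0],[0,0.1,0,-24,0,24,0],[0,0,0,-24,0,20,0],[0,0,0,-24,0,15,0],[0,0,0,0,0,0,0]]'
python3 - <<'E'
from m import *
d=shot("wrist","w16");print(d["T"][:3,3])
im=cv2.imread("pics/w16.png");u,v=proj(d,(601.3,164.5,110)).astype(int)
print(u,v); v=max(v,60)
cv2.imwrite("pics/z16.png",cv2.resize(im[v-60:v+60,u-80:u+80],(800,600),interpolation=2))
E
```

```text
clock: 15.38
eef_pos: [410.9, 97.6, 357.2]
tcp_rot: [-3.07, -0.759, -0.05]
contact_force: [0.1, 0.4, -1.1]
opening: 1.004
[493.08305157  94.81468504 393.84054838]
225 228
```

View pics/z16.png

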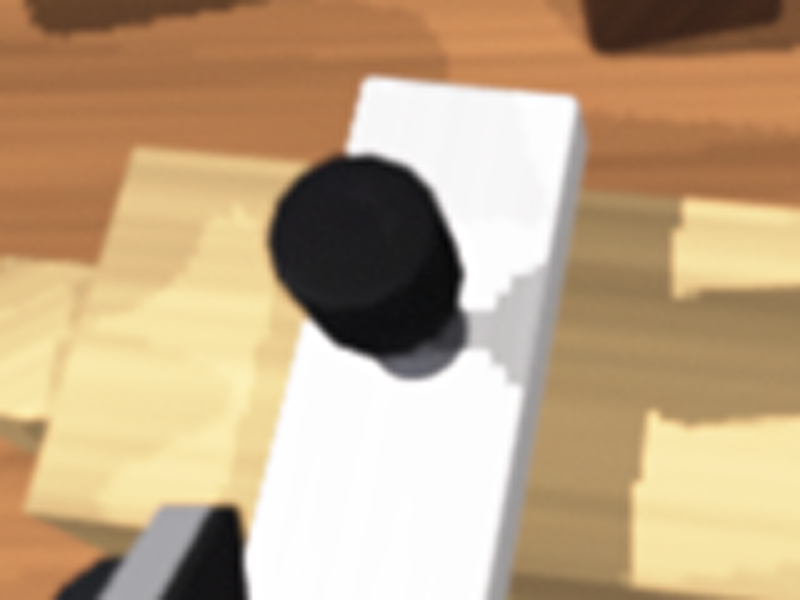

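Run:
```python
from m import *
L=lambda n:dict(np.load(f"pics/{n}.npz"))
def kb(n,box,th=40):
    d=L(n);x0,y0,x1,y1=box;im=d["color"][y0:y1,x0:x1].max(2)
    m=(im<th).astype(np.uint8);k,l,s,c=cv2.connectedComponentsWithStats(m);i=1+s[1:,4].argmax()
    print(n,s[i],c[i]+[x0,y0]);return d,c[i]+[x0,y0]
a=kb("w15",(150,75,320,170));b=kb("w16",(160,180,260,248));c=kb("w13",(240,0,310,60));e=kb("w12",(240,240,330,345))
import itertools
for p,q in itertools.combinations([a,b,c,e],2): print(tri(*p,*q).round(1))
```

```text
w15 [  64   27   41   49 1472] [234.98097826 125.6875    ]
w16 [  40   20   37   39 1070] [218.27009346 218.79626168]
w13 [ 23   7  36  49 231] [282.92640693  44.57575758]
w12 [  11   11   67   85 4582] [283.39436927 294.06110869]
[600.1 164.9 139. ]
[586.5 162.6 159.3]
[600.1 163.7 139. ]
[588.9 161.3 159.3]
[600.2 163.7 139.4]
[592.  162.9 127.2]
```

Run:
```python
from m import *
d=shot("scene","s17")
a=dict(np.load("pics/top0.npz"))["color"].astype(int);b=dict(np.load("pics/t13.npz"))["color"].astype(int)
for n,(x0,y0,x1,y1) in dict(mallet=(165,100,245,145),dowel=(303,120,325,140),glue=(345,130,375,160),square=(90,245,145,272)).items(): print(n,abs(a-b)[y0:y1,x0:x1].mean().round(1))
```

```text
mallet 8.8
dowel 9.9
glue 3.2
square 5.3
```

View pics/s17.png

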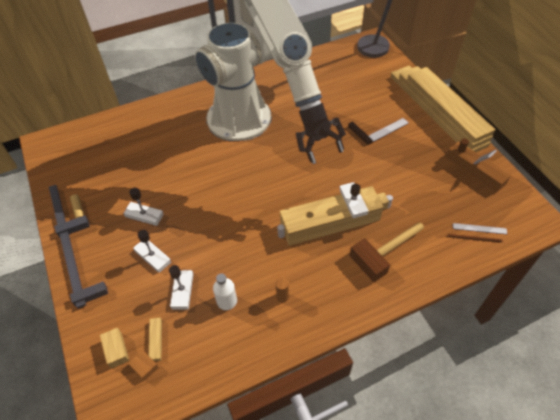

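The gauge stands upright on the left hole, the bystanders are where they started, and the arm is clear of everything.

```bash
python3 -c "
from rig import job
print(job.sign_off())"
```

```text
the job is handed in; nothing more can be done
None
```

The gauge is standing over the left (+y) hole, which is the deep one, and I handed the job in at about 15.5 s of the 43 s.

- **Right hole (-y):** I tested this first. The rod bottomed after about 37 mm of travel, which is about 32 mm deep, and the mark stayed well above the crossbar.
- **Left hole (+y):** The rod bottomed about 23 mm lower, which is about 55 mm deep. I pressed it to about 27 N and let go with the crossbar on the timber.

**Last checks:**
- **Gauge:** the pictures show it upright on the left hole. The knob measures at about (600, 164, 139) mm, against about 141 mm high expected for a 55 mm deep hole.
- **Bystanders:** the mallet, dowel, glue bottle and try square look unmoved by eye. I also compared the top picture from the start with one from just after release. It showed only small differences, which I put down to shifted shadows.

**Not confirmed:** I could not see the mark directly at the left hole. The knob hid the foot of the rod, and my attempts at a lower wrist-camera view fell short. The evidence for that hole is the rod travel, the force at the bottom and the knob height.

**Spring-back:** the arm sprang back about 1.7 mm after the 27 N press, so I pressed again before releasing.

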